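# Emboss a wooden jar tag with the tabletop press

## Task

Emboss the wooden jar tag: push it along the feed table until it is fully home against the stop inside the press's throat, and throw the yellow-handled lever fully over into the notch marked with the red dot. Only then press the black plunger all the way down until it bottoms firmly on its inner stop, lean on it there with about 15 N for half a second, and let it spring fully back up. Leave the tag home, the lever in the red notch and the jars and tin round the press where they stand; never force the plunger (45 N bends it).

Things in the scene. Friction and masses are not known exactly. Their poses are not given: they have to be found in the camera images.
- press: Green tabletop embossing press, fixed, at varying place and yaw. Origin on the worktop; x along the feed direction into the throat (away from the robot), y to its left, z up. All numbers here are mm in this frame. Dark feed table x -110..85, y -55..55, top z 20. Green head x 0..85, y -52..52, up to z 95. Pale aluminium notch plate on the right: x -35..75, y -167..-49, top z 54.
- throat (a point): Middle of the throat's mouth at table level (press x 0, y 0, z 20). The throat is a slot in the head's front face, 50 wide (y -25..25), z 20 to 34, ending at a hidden solid stop at x 35. Two steel fences 7 high and 8 wide at y +-25..33, x -35..0, lead into it.
- tag: Loose wooden tag 90 (its x) x 44 x 8 thick, about 30 g, flat on the feed table between the fences, its +x end just in the throat's mouth, 15 to 35 mm short of home. Origin: centre of its underside. Fully home its origin is at press x -10 and its tail edge at x -55, well out of the head. It slides easily, pushed at the tail edge with closed fingertips just above the table.
- plunger_top (a point): Centre of the flat top of the black round plunger cap, 40 mm across and 12 thick, on a 14 mm stem on top of the head at x 35, y 0; top at z 145 when up (50 above the head). Moves straight down when pressed.
- plunger: The whole plunger; origin 50 mm below plunger_top. It slides straight down; a spring returns it (2.5 N at the top to 6 N at the bottom). It moves at any lever position. It runs to an unseen rubber-faced inner stop, set differently each time, met at 14 to 24 mm of travel and felt as a steep rise of force (6 N per mm) well beyond the spring's.
- lever (a joint): Lever angle (rad) about a vertical pivot at press x 20, y -65. 0 = middle, pointing to press -y; positive swings its end to press +x, negative to press -x. The two outer notches lie at its end stops, -0.5 and +0.5. It is stiff (about 3 N sideways at the handle) and stays wherever it is left, so it must be swung until its stop is felt. Starts near the middle (-0.25 to 0.25).
- lever_handle (a point): Top centre of the upright yellow lever handle, a 16 mm thick post 46 tall, top at z 112, 55 mm from the lever's pivot; its foot is the steel lever arm at z 66 (arm 9 wide, 59 to 66 high, 76 long).
- lever_pointer (a point): Point on the lever's centre line 85 mm from its pivot (9 mm beyond the arm's end), at the notch plate's top; it lies on a dot's centre when the lever rests in that dot's notch.
- red_dot: Red dot, disc 12 across and 3 high, fixed on the notch plate at one of the two outer notches (lever angle -0.5 or +0.5; which one varies). Origin: centre of its underside.
- blue_dot: Blue dot of the same size, at the other outer notch.
- honey_jar: Loose jar of nut spread with a red lid, 65 across, 100 tall, standing to the left of the head. Origin: centre of its underside. Bystander.
- tin: Loose small tin, 57 across, 72 tall, standing to the left of the feed table. Origin: centre of its underside. Bystander.
- spice_jar: Loose spice jar with a black cap, 41 across, 105 tall, standing to the right of the feed table. Origin: centre of its underside. Bystander.
Mind the look-alikes: they are no part of the job. Of the things that look like the tag, the middle-sized one is meant.

How it is judged (in metres and radians):
On the way, in this order (a step that is already met when the one before it is completed fails the run):
1. the tag is home (within 3 mm of the stop) and the lever is in the red notch (x of tag in the frame of press between -0.013 and -0.007 m and z of tag in the frame of press between 0.017 and 0.023 m and angle between the x axis of tag and the x axis of press, either way round below 0.12 rad and horizontal distance between lever_pointer and red_dot below 0.008 m), for 0.2 s.
2. the plunger is held on its inner stop with more than 10 N, the tag home and the lever in the red notch (all of step 1 and z of plunger_top in the frame of press below 0.135 m and (contact force between plunger and the fingers above 10 N or contact force between plunger and the arm above 10 N)), for 0.35 s.
At the end, for the whole second after the job is handed in: The tag lies flat in the throat within 3 mm of its stop and at rest, the lever pointer is within 8 mm of the red dot's centre, the plunger is back up within 3 mm (all of step 1 and z of plunger_top in the frame of press above 0.142 m and linear speed of tag below 0.02 m/s); the robot touches nothing.
It fails at once if the plunger is pushed beyond 10 mm while the tag is not home or the lever is not in the red notch (z of plunger_top in the frame of press below 0.135 m and not ((x of tag in the frame of press between -0.013 and -0.007 m and z of tag in the frame of press between 0.017 and 0.023 m and angle between the x axis of tag and the x axis of press, either way round below 0.12 rad) and horizontal distance between lever_pointer and red_dot below 0.008 m)).
It fails at once if the plunger is forced with more than 45 N (contact force between plunger and the fingers above 45 N or contact force between plunger and the arm above 45 N).
It fails at once if a jar or the tin is shifted by more than 30 mm (distance of any of honey_jar, tin, spice_jar from where it was at the start of the episode above 0.03 m).
It also fails if it takes over 53 s, if anything falls off the work surface, if the arm or the gripper's body presses on something with over 40 N, if the wrist force passes 120 N, or if a joint passes its speed limit or range.

## Robot

A 6-joint arm with a two-finger parallel gripper is mounted at the origin on a cart in front of the work surface, level with it; the furniture and walls round the work are solid. World frame = base frame: x ahead of the robot, y to its left, z up, the work surface at z = 0. Lengths are in m, angles in degrees, forces in N, time in s.
With the tool pointing down it reaches from about 0.35 to 0.875 m from the base axis. Payload 4.2 kg.
Tool frame: the origin (TCP) lies midway between the tips of the shut fingers; the grasp point (between the pads) lies 19 mm behind it; z points along the fingers, y is the line along which they close (so a half turn about z gives the same grasp; the last joint's range is limited). The gripper opens to 87 mm and grips with 3 to 60 N. Pads are 19 mm wide; open, the fingers measure 117 mm over their backs; the gripper's body (75 mm by 190 mm) begins 51 mm behind the grasp point.
Start: joints at [-48.667, 22.042, 0.453, 0, -68.411, -14.817], TCP at [0.279, -0.559, 0.223] pointing down, gripper open.
Joint ranges: [-179.83, 179.83], [-69.29, 118.12], [-61.27, 80.66], [-181.25, 117.63], [-171.15, -9.14], [-177.46, 177.46]. Speed limits (degrees/s): [159.86, 159.86, 180, 180, 180, 180].

## Interface

Orientations are given as a 3x3 rotation matrix whose columns are the frame's x, y, z axes.
In Python, from station import * gives the robot as it stands. The module is installed in compiled form; this text tells all that it offers.
- The arm moves only by the tool servo_tool, never from a script. Its argument "deltas" is a list of rows, each an object of numbers: "tx", "ty", "tz": the shift along the tool's x, y, z in mm; "ax", "ay", "az": the turn, a rotation vector about the tool's x, y, z in rad; "claw": the finger opening in mm, from 0 to 87. In form: [{"tx": .., "ty": .., "tz": .., "ax": .., "ay": .., "az": .., "claw": ..}, ...]. A call has 1 to 12 rows; each row is the pose to reach, as a shift and turn from the pose commanded when the call began, along the tool's axes at that moment; what a row does not reach only later rows make up. A row lasts 1/12 s, in which the tool goes at most 41.7 mm and 7.16 degrees, less where a joint would pass 70% of its speed; a pose out of reach is approached as far as the arm can. A call with a gripper value outside its range is refused whole. The fingers move at their own pace and stop on an object; the grip force is fixed at half the most. Time passes only in rows, so rows that repeat a pose let the fingers close. It gives the time, the measured TCP pose, the force, the opening and the grip force at its end, in the units of the state.
- sense(): the state, without advancing time (a new reading comes with each control period).
- capture(name): name is "scene" or "side" or "wrist"; returns the picture (400x640x3 uint8, blue, green, red); there is no depth.
- calibration(name): a dict with "fx", "fy", "cx", "cy" (pixels), "cam_to_world" (4x4, takes a point from camera to world coordinates); the wrist camera has in their place "hand_eye" (4x4, takes a point from camera to tool coordinates, whose origin is the TCP and whose axes are the flange's). Camera axes: x right, y down, z forward; pixel columns grow to the right and rows downward; lengths in m; the calibration is good to about 2 mm. A picture is of the moment at which its call begins: read the wrist's pose just before it. calibration takes no time and is no camera call.
- finish_job(): hands the job in; it is judged then, once.
Trained networks look in the newest picture that a camera, given by its name, has taken for a name from the list of things; names that differ only in an ending like _2 or _b are one class to them, and where a whole thing is asked for, a point or a joint stands for the part that bears it (a point fixed in the world has none). Each returns a list of dicts, best first, with "confidence" (0 to 1); they miss things now and then, are a little off and sometimes report something else, mostly with a low value. They report only what shows in the picture. A call takes as long as a camera call. They do not tell look-alikes from the thing itself.
- recognise(label, camera): "xyz" ([x, y, z] in m, in the coordinates of the camera as it stood for that picture, good to about 4 mm: the middle of the surface that is visible of it).
- trace(label, camera): "mask" (400x640 bool, what is visible of it).
The state is a dict: "time_s": time; "joints": joint angles; "joint_velocities": joint speeds; "effort": joint torques, N m; "tcp_pos": TCP position; "ee_rot": TCP orientation; "wrist_force": force on the tool from outside, world axes, zero at the start; "moment": the same for the moment, N m; "gripper_width": opening from 0.0 (shut) to 1.0 (fully open); "gripper_force": force on a finger pad.
Only numpy, scipy, OpenCV 4.12 (cv2) and the standard library are available. Lean on these libraries where they do the work, as an engineer would, in place of code of your own. Each camera call takes 0.05 s, during which the arm holds its last target. There are 200 camera calls.

## Working session

There is one attempt and no reset: what is moved stays moved. The work goes in short steps, Python scripts to look and compute and a tool call to move; the robot and the scene stay as the last step left them, time stands still between calls to the robot, and variables do not carry over. Pictures are saved under pics/ and viewed, at most 10 in all, crops included, and the job is handed in when it is done.

Besides the shell and the picture viewer there is one more tool, called after "Request:" as a command line: name --argument value ..., lists and objects as JSON in quotes. servo_tool: Moves the arm, as the interface text tells. Its arguments: {"type":"object","properties":{"deltas":{"type":"array","items":{"type":"object","properties":{"tx":{"type":"number"},"ty":{"type":"number"},"tz":{"type":"number"},"ax":{"type":"number"},"ay":{"type":"number"},"az":{"type":"number"},"claw":{"type":"number"}}}}},"required":["deltas"]}

```bash
mkdir -p pics; cat > h.py <<'E'
from station import *
import numpy as np, cv2
def cam(n):
    c=calibration(n)
    if n=='wrist':
        s=sense();T=np.eye(4);T[:3,:3]=np.array(s['ee_rot']);T[:3,3]=s['tcp_pos'];M=T@np.array(c['hand_eye'])
    else: M=np.array(c['cam_to_world'])
    return c,M
def proj(c,M,p):
    q=np.linalg.inv(M)@np.r_[p,1];return np.array([c['fx']*q[0]/q[2]+c['cx'],c['fy']*q[1]/q[2]+c['cy']])
def onz(c,M,uv,z):
    d=M[:3,:3]@np.array([(uv[0]-c['cx'])/c['fx'],(uv[1]-c['cy'])/c['fy'],1]);o=M[:3,3];return o+d*(z-o[2])/d[2]
E
python3 - <<'E'
from h import *
s=sense();print(s['time_s'],s['tcp_pos'],np.round(s['ee_rot'],3).tolist())
ims=[]
for n in ('scene','side'):
    c,M=cam(n);im=capture(n);cv2.imwrite(f'pics/{n}0.png',im)
    print(n,np.round(M,3).tolist(),c['fx'],c['cx'],c['cy'])
    for l in ['press','tag','plunger','lever_handle','red_dot','blue_dot','honey_jar','tin','spice_jar']:
        for r in recognise(l,n)[:3]:
            p=M@np.r_[r['xyz'],1];print(l,round(r['confidence'],2),np.round(p[:3],3),np.round(proj(c,M,p[:3])))
E
```

```text
0.0 [ 0.27877709 -0.55869674  0.22144985] [[-0.895, -0.446, -0.001], [-0.446, 0.895, 0.002], [0.0, 0.002, -1.0]]
scene [[-0.49, -0.627, 0.605, 0.044], [-0.872, 0.343, -0.35, 0.503], [0.012, -0.699, -0.715, 0.774], [0.0, 0.0, 0.0, 1.0]] 419.4978749335365 321.09309207473297 198.33481068413607
press 0.8 [0.547 0.177 0.051] [334. 234.]
tag 0.9 [0.774 0.33  0.01 ] [235. 205.]
tag 0.75 [ 0.613 -0.054  0.007] [397. 194.]
tag 0.74 [0.577 0.189 0.143] [323. 198.]
plunger 0.7 [0.575 0.184 0.145] [326. 197.]
lever_handle 0.72 [0.554 0.073 0.069] [372. 210.]
lever_handle 0.18 [0.581 0.189 0.141] [323. 197.]
honey_jar 0.98 [0.557 0.338 0.081] [265. 250.]
tin 0.76 [0.446 0.338 0.067] [289. 295.]
spice_jar 0.84 [0.431 0.02  0.071] [424. 237.]
spice_jar 0.44 [0.551 0.075 0.067] [372. 211.]
side [[-0.813, -0.356, 0.461, 0.121], [-0.583, 0.507, -0.635, 0.85], [-0.008, -0.785, -0.619, 0.78], [0.0, 0.0, 0.0, 1.0]] 517.0671749161476 316.82041662121685 199.21714180537208
press 0.75 [0.553 0.199 0.054] [333. 241.]
press 0.23 [0.574 0.196 0.152] [326. 199.]
tag 0.93 [0.508 0.195 0.035] [352. 255.]
tag 0.78 [0.777 0.339 0.011] [209. 251.]
tag 0.75 [ 0.608 -0.061  0.008] [374. 187.]
plunger 0.86 [0.586 0.195 0.148] [321. 198.]
lever_handle 0.6 [0.551 0.195 0.054] [335. 240.]
lever_handle 0.58 [0.553 0.077 0.078] [365. 202.]
honey_jar 0.89 [0.566 0.347 0.078] [282. 274.]
tin 0.77 [0.451 0.35  0.062] [333. 308.]
spice_jar 0.94 [0.439 0.029 0.069] [422. 213.]
spice_jar 0.7 [0.553 0.077 0.076] [365. 202.]
```

```bash
python3 - <<'E'
import cv2
for n,(x0,x1,y0,y1) in dict(scene=(220,460,120,320),side=(220,460,120,320)).items():
    cv2.imwrite(f'pics/{n}0c.png',cv2.resize(cv2.imread(f'pics/{n}0.png')[y0:y1,x0:x1],None,fx=3,fy=3,interpolation=cv2.INTER_CUBIC))
E
```

```text
(no output)
```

View pics/scene0c.png

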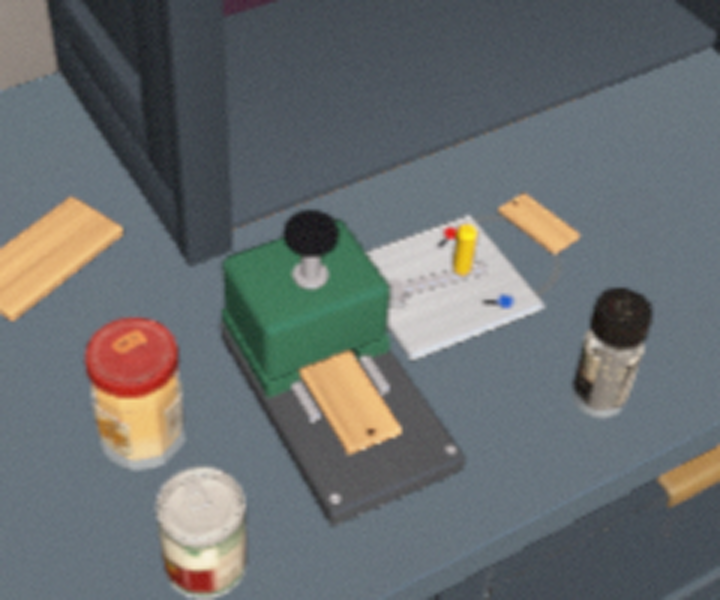

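View pics/side0c.png

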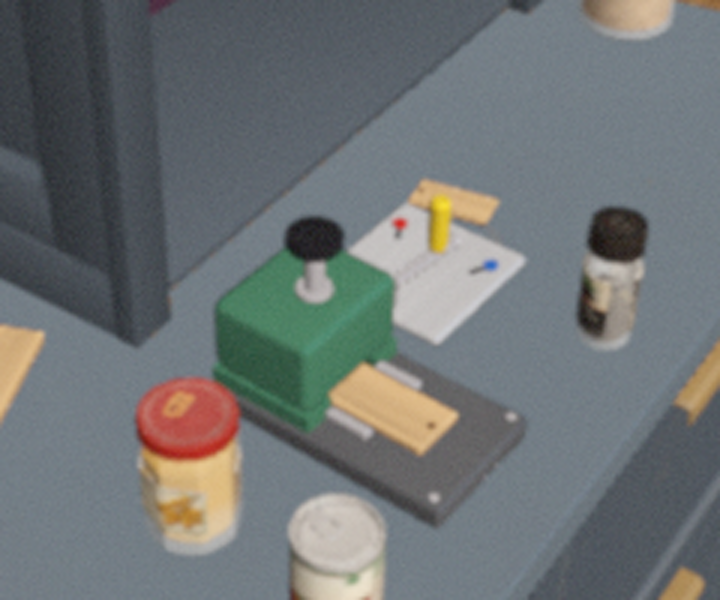

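The crops (3×, offset 220,120) show the press with the tag between its fences. The red dot is at (450,233) in the scene view on the far (+x) notch, and the blue dot is near at (506,301). The yellow handle top is at (466,229), and the bystanders are clear of the press. Next I fit the press pose from both views.

```bash
cat > fit.py <<'E'
from h import *
from scipy.optimize import least_squares
P=dict(blue=(-20.75,-139.6,57),red=(60.75,-139.6,57),pf=(75,-167,54),pr=(-35,-167,54),pn=(-35,-49,54),cap=(35,0,145),tl=(-110,55,20),tr=(-110,-55,20))
O=dict(scene=dict(blue=(506,301),red=(450,233),pf=(470,216),pr=(544,305),pn=(412,357),cap=(311,229),tl=(335,510),tr=(463,458)),
 side=dict(blue=(490,265),red=(400,223),pf=(412,203),pr=(525,262),pn=(437,341),cap=(315,236),tl=(437,513),tr=(525,423)))
T=dict(scene=dict(h=(466,229),a=(349,447),b=(401,425)),side=dict(h=(441,200),a=(420,446),b=(459,409)))
px=lambda q:np.array(q)/3+[220,120]
C={n:cam(n) for n in O}
def W(x,p):
    c,s=np.cos(x[2]),np.sin(x[2]);p=np.array(p)/1e3;return np.array([x[0]+c*p[0]-s*p[1],x[1]+s*p[0]+c*p[1],p[2]])
if __name__=='__main__':
    res=lambda x:np.concatenate([proj(*C[n],W(x,P[k]))-px(O[n][k])-x[(3 if n=='scene' else 5):][:2] for n in O for k in O[n]]+[x[3:7]*.5])
    f=least_squares(res,[.53,.18,0,0,0,0,0],loss='soft_l1');x=f.x
    print(x[:2],np.degrees(x[2]),x[3:]);i=0
    for n in O:
        for k in O[n]:print(n,k,np.round(res(x)[i:i+2],1));i+=2
    c,s=np.cos(x[2]),np.sin(x[2])
    def loc(w):d=w[:2]-x[:2];return np.round(np.array([c*d[0]+s*d[1],-s*d[0]+c*d[1]])*1e3,1)
    for n in T:
        sh=x[(3 if n=='scene' else 5):][:2]
        for k,z in dict(h=.112,a=.028,b=.028).items():
            q=loc(onz(*C[n],px(T[n][k])+sh,z));print(n,k,q, np.arctan2(q[0]-20,-(q[1]+65)))
    for k in ['honey_jar','tin','spice_jar']:pass
    np.save('press.npy',x[:3])
    for k,p in dict(tail=(-85,0,28),cap=(35,0,145),handle=(20,-120,112)).items():print(k,W(x,p))
E
python3 fit.py
```

```text
[0.549688   0.18612935] -3.414432533989499 [ 0.01708093 -1.79104161  0.23284815 -1.12224379]
scene blue [-0.2  0.1]
scene red [ 0.3 -0.1]
scene pf [ 0.2 -0.7]
scene pr [0.5 0. ]
scene pn [-0.4 -0.1]
scene cap [-0.  -0.2]
scene tl [-2.   1.5]
scene tr [ 0.9 -0.2]
side blue [0.3 0.5]
side red [0.3 0.4]
side pf [-1.9  0.2]
side pr [ 0.6 -1.1]
side pn [-0.4  0.3]
side cap [-0.4 -0.5]
side tl [-0.1  0.4]
side tr [ 1.  -1.1]
scene h [  14.4 -119.1] -0.10314467215382052
scene a [-70.9  19.5] -2.3197226429995084
scene b [-70.  -23.5] -2.00285174156254
side h [  14.7 -121.6] -0.09336731807545162
side a [-70.6  18.5] -2.315435915164046
side b [-71.2 -27. ] -1.965587446494658
tail [0.46483888 0.19119177 0.028     ]
cap [0.58462587 0.18404483 0.145     ]
handle [0.56250555 0.06515122 0.112     ]
```

```bash
cat > go.py <<'E'
import sys
from h import *
from fit import W
from scipy.spatial.transform import Rotation as R
# args: press-frame TCP target mm
x=np.load('press.npy');s=sense();Rt=np.array(s['ee_rot']);p=np.array(s['tcp_pos'])
c,sn=np.cos(x[2]),np.sin(x[2]);D=np.array([[-c,-sn,0],[-sn,c,0],[0,0,-1.]]).T
D=np.column_stack([[-c,-sn,0],[-sn,c,0],[0,0,-1]])
rel=p-np.array([x[0],x[1],0]);print('t',s['time_s'],'press tcp',np.round([(c*rel[0]+sn*rel[1])*1e3,(-sn*rel[0]+c*rel[1])*1e3,rel[2]*1e3],1),'F',np.round(s['wrist_force'],1),'w',s['gripper_width'])
a=[float(v) for v in sys.argv[1:]]
for i in range(0,len(a),3):
    print('d',np.round(Rt.T@(W(x,a[i:i+3])-p)*1e3,1),'rot',np.round(R.from_matrix(Rt.T@D).as_rotvec(),3))
E
python3 go.py -22 -120 200 -22 -120 88
```

```text
t 1.0 press tcp [-225.8 -760.2  222.6] F [ 0.   0.4 -0.1] w 1.0001874805817048
d [-496.   453.1   22.6] rot [ 0.    -0.     0.522]
d [-496.   453.1  134.6] rot [ 0.    -0.     0.522]
```

Request:
servo_tool --deltas '[{"tx": -496, "ty": 453, "tz": 23, "az": 0.522, "claw": 0}, {"tx": -496, "ty": 453, "tz": 23, "az": 0.522, "claw": 0}, {"tx": -496, "ty": 453, "tz": 23, "az": 0.522, "claw": 0}, {"tx": -496, "ty": 453, "tz": 23, "az": 0.522, "claw": 0}, {"tx": -496, "ty": 453, "tz": 23, "az": 0.522, "claw": 0}, {"tx": -496, "ty": 453, "tz": 23, "az": 0.522, "claw": 0}, {"tx": -496, "ty": 453, "tz": 23, "az": 0.522, "claw": 0}, {"tx": -496, "ty": 453, "tz": 23, "az": 0.522, "claw": 0}, {"tx": -496, "ty": 453, "tz": 23, "az": 0.522, "claw": 0}, {"tx": -496, "ty": 453, "tz": 23, "az": 0.522, "claw": 0}, {"tx": -496, "ty": 453, "tz": 23, "az": 0.522, "claw": 0}, {"tx": -496, "ty": 453, "tz": 23, "az": 0.522, "claw": 0}]'

```text
schema error: expected keys tx, ty, tz, ax, ay, az, claw
```

```bash
python3 go.py -22 -120 200 -22 -120 88
```

```text
t 1.0 press tcp [-225.8 -760.2  222.6] F [ 0.   0.4 -0.1] w 1.0001874805817048
d [-496.   453.1   22.6] rot [ 0.    -0.     0.522]
d [-496.   453.1  134.6] rot [ 0.    -0.     0.522]
```

All seven keys are needed.

Request:
servo_tool --deltas '[{"tx": -496, "ty": 453, "tz": 23, "ax": 0, "ay": 0, "az": 0.522, "claw": 0}, {"tx": -496, "ty": 453, "tz": 23, "ax": 0, "ay": 0, "az": 0.522, "claw": 0}, {"tx": -496, "ty": 453, "tz": 23, "ax": 0, "ay": 0, "az": 0.522, "claw": 0}, {"tx": -496, "ty": 453, "tz": 23, "ax": 0, "ay": 0, "az": 0.522, "claw": 0}, {"tx": -496, "ty": 453, "tz": 23, "ax": 0, "ay": 0, "az": 0.522, "claw": 0}, {"tx": -496, "ty": 453, "tz": 23, "ax": 0, "ay": 0, "az": 0.522, "claw": 0}, {"tx": -496, "ty": 453, "tz": 23, "ax": 0, "ay": 0, "az": 0.522, "claw": 0}, {"tx": -496, "ty": 453, "tz": 23, "ax": 0, "ay": 0, "az": 0.522, "claw": 0}, {"tx": -496, "ty": 453, "tz": 23, "ax": 0, "ay": 0, "az": 0.522, "claw": 0}, {"tx": -496, "ty": 453, "tz": 23, "ax": 0, "ay": 0, "az": 0.522, "claw": 0}, {"tx": -496, "ty": 453, "tz": 23, "ax": 0, "ay": 0, "az": 0.522, "claw": 0}, {"tx": -496, "ty": 453, "tz": 23, "ax": 0, "ay": 0, "az": 0.522, "claw": 0}]'

```text
time_s: 2.0
tcp_pos: [0.4555, -0.1007, 0.2063]
ee_rot: [[-0.998, 0.059, 0.001], [0.059, 0.998, 0.0], [-0.001, 0.0, -1.0]]
wrist_force: [1.3, -0.6, 0.4]
gripper_width: 0.175
gripper_force: 0.0
```

```bash
python3 go.py -22 -120 200 -22 -120 88
```

```text
t 2.0 press tcp [ -76.9 -291.9  206.3] F [ 1.3 -0.6  0.4] w 0.17523371195295204
d [-55.  171.9   6.4] rot [0.    0.001 0.001]
d [-54.9 171.9 118.4] rot [0.    0.001 0.001]
```

Request:
servo_tool --deltas '[{"tx": -55, "ty": 150, "tz": 6, "ax": 0, "ay": 0, "az": 0, "claw": 0}, {"tx": -55, "ty": 150, "tz": 6, "ax": 0, "ay": 0, "az": 0, "claw": 0}, {"tx": -55, "ty": 150, "tz": 6, "ax": 0, "ay": 0, "az": 0, "claw": 0}, {"tx": -55, "ty": 150, "tz": 6, "ax": 0, "ay": 0, "az": 0, "claw": 0}, {"tx": -55, "ty": 150, "tz": 6, "ax": 0, "ay": 0, "az": 0, "claw": 0}, {"tx": -55, "ty": 150, "tz": 6, "ax": 0, "ay": 0, "az": 0, "claw": 0}]'

```text
time_s: 2.5
tcp_pos: [0.5193, 0.0454, 0.1995]
ee_rot: [[-0.998, 0.056, -0.001], [0.056, 0.998, -0.0], [0.001, -0.0, -1.0]]
wrist_force: [0.3, -0.5, -0.2]
gripper_width: 0.008
gripper_force: 0.0
```

```bash
python3 go.py -22 -120 200 -22 -120 88
python3 - <<'E'
from h import *
from fit import W
c,M=cam('wrist');im=capture('wrist');cv2.imwrite('pics/w1.png',im);np.save('w1.npy',M)
x=np.load('press.npy')
for n,p in dict(blue=(-20.75,-139.6,57),red=(60.75,-139.6,57),handle=(14.5,-120,112),cap=(35,0,145),pr=(-35,-167,54)).items():print(n,proj(c,M,W(x,p)))
E
```

```text
t 2.5 press tcp [ -21.9 -142.2  199.5] F [ 0.3 -0.5 -0.2] w 0.008102136358290617
d [ 0.  22.2 -0.6] rot [-0.    -0.001  0.003]
d [-1.000e-01  2.230e+01  1.114e+02] rot [-0.    -0.001  0.003]
blue [324.87532588 183.00444396]
red [324.33573686 263.48245811]
handle [349.93073888 245.37394671]
cap [520.7607187  292.66222029]
pr [294.52777075 166.72033964]
```

View pics/w1.png

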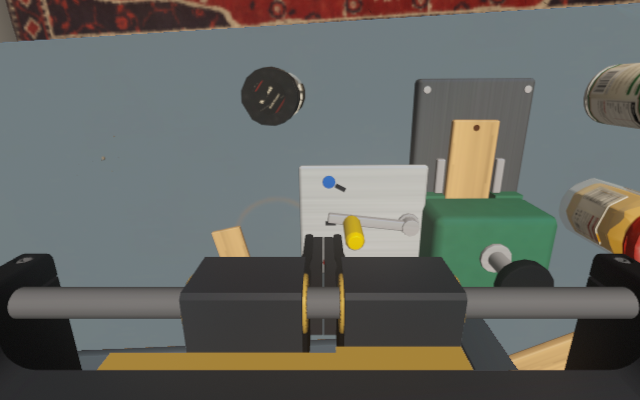

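The wrist view shows the blue dot at (329,182) and the plate corner at (300,165), both about 4–5 px right of prediction. The press is therefore a few mm further to +y, and I take half of that shift. The lever sits near -0.1, with the handle at (355,238).

```bash
python3 - <<'E'
import numpy as np
x=np.load('press.npy');x[1]+=.0025;np.save('press.npy',x)
E
python3 go.py -22 -118 200 -22 -118 88
```

```text
t 2.55 press tcp [ -22.3 -146.   199.5] F [-0.2 -0.4 -0.3] w 0.008549450858586013
d [-0.3 28.  -0.5] rot [-0.    -0.001  0.002]
d [ -0.4  28.  111.5] rot [-0.    -0.001  0.002]
```

Request:
servo_tool --deltas '[{"tx": 0, "ty": 27, "tz": 30, "ax": 0, "ay": 0, "az": 0, "claw": 0}, {"tx": 0, "ty": 27, "tz": 70, "ax": 0, "ay": 0, "az": 0, "claw": 0}, {"tx": 0, "ty": 27, "tz": 111, "ax": 0, "ay": 0, "az": 0, "claw": 0}, {"tx": 0, "ty": 27, "tz": 111, "ax": 0, "ay": 0, "az": 0, "claw": 0}, {"tx": 0, "ty": 27, "tz": 111, "ax": 0, "ay": 0, "az": 0, "claw": 0}]'

```text
time_s: 2.97
tcp_pos: [0.5193, 0.069, 0.088]
ee_rot: [[-0.998, 0.06, -0.004], [0.06, 0.998, -0.003], [0.004, -0.003, -1.0]]
wrist_force: [1.1, -0.3, 1.0]
gripper_width: 0.005
gripper_force: 0.0
```

```bash
python3 go.py 25 -116 88
```

```text
t 2.9667 press tcp [ -23.2 -121.2   88. ] F [ 1.1 -0.3  1. ] w 0.005097294489478896
d [-48.2   5.3  -0.2] rot [-0.003 -0.004 -0.001]
```

Request:
servo_tool --deltas '[{"tx": -8, "ty": 3, "tz": 0, "ax": 0, "ay": 0, "az": 0, "claw": 0}, {"tx": -16, "ty": 4, "tz": 0, "ax": 0, "ay": 0, "az": 0, "claw": 0}, {"tx": -23, "ty": 5, "tz": 0, "ax": 0, "ay": 0, "az": 0, "claw": 0}, {"tx": -30, "ty": 6, "tz": 0, "ax": 0, "ay": 0, "az": 0, "claw": 0}, {"tx": -37, "ty": 7, "tz": 0, "ax": 0, "ay": 0, "az": 0, "claw": 0}, {"tx": -44, "ty": 7, "tz": 0, "ax": 0, "ay": 0, "az": 0, "claw": 0}, {"tx": -46, "ty": 7, "tz": 0, "ax": 0, "ay": 0, "az": 0, "claw": 0}]'

```text
time_s: 3.55
tcp_pos: [0.5685, 0.0756, 0.0894]
ee_rot: [[-0.998, 0.059, 0.002], [0.059, 0.998, 0.001], [-0.002, 0.001, -1.0]]
wrist_force: [-3.6, 1.2, 0.8]
gripper_width: 0.009
gripper_force: 1.5
```

Request:
servo_tool --deltas '[{"tx": -2, "ty": 0, "tz": 0, "ax": 0, "ay": 0, "az": 0, "claw": 0}, {"tx": -4, "ty": 0, "tz": 0, "ax": 0, "ay": 0, "az": 0, "claw": 0}]'

```text
time_s: 3.72
tcp_pos: [0.5711, 0.075, 0.0888]
ee_rot: [[-0.998, 0.059, 0.0], [0.059, 0.998, 0.0], [-0.0, 0.0, -1.0]]
wrist_force: [-2.8, 0.5, 0.5]
gripper_width: 0.004
gripper_force: 1.6
```

```bash
python3 go.py
```

```text
t 3.7167 press tcp [  28.1 -112.2   88.8] F [-2.8  0.5  0.5] w 0.004360601425925625
```

Only the lever's friction is felt so far, so I keep pushing in small steps.

Request:
servo_tool --deltas '[{"tx": -2, "ty": 0, "tz": 0, "ax": 0, "ay": 0, "az": 0, "claw": 0}, {"tx": -4, "ty": 0, "tz": 0, "ax": 0, "ay": 0, "az": 0, "claw": 0}]'

```text
time_s: 3.88
tcp_pos: [0.5725, 0.0748, 0.0885]
ee_rot: [[-0.998, 0.06, -0.005], [0.06, 0.998, -0.0], [0.005, -0.001, -1.0]]
wrist_force: [-12.8, 5.2, 7.8]
gripper_width: 0.004
gripper_force: 6.7
```

Request:
servo_tool --deltas '[{"tx": -2, "ty": 0, "tz": 0, "ax": 0, "ay": 0, "az": 0, "claw": 0}, {"tx": -3, "ty": 0, "tz": 0, "ax": 0, "ay": 0, "az": 0, "claw": 0}]'

```text
time_s: 4.05
tcp_pos: [0.5726, 0.0746, 0.0884]
ee_rot: [[-0.998, 0.06, -0.011], [0.06, 0.998, -0.001], [0.011, -0.002, -1.0]]
wrist_force: [-18.5, 7.0, 11.8]
gripper_width: 0.006
gripper_force: 9.3
```

Request:
servo_tool --deltas '[{"tx": 15, "ty": 0, "tz": 0, "ax": 0, "ay": 0, "az": 0, "claw": 0}, {"tx": 35, "ty": 0, "tz": -20, "ax": 0, "ay": 0, "az": 0, "claw": 0}, {"tx": 50, "ty": 0, "tz": -55, "ax": 0, "ay": 0, "az": 0, "claw": 0}, {"tx": 60, "ty": 0, "tz": -90, "ax": 0, "ay": 0, "az": 0, "claw": 0}, {"tx": 60, "ty": 0, "tz": -90, "ax": 0, "ay": 0, "az": 0, "claw": 0}]'

```text
time_s: 4.47
tcp_pos: [0.522, 0.0793, 0.1868]
ee_rot: [[-0.998, 0.056, 0.017], [0.056, 0.998, 0.004], [-0.016, 0.005, -1.0]]
wrist_force: [1.2, -0.2, 1.3]
gripper_width: -0.001
gripper_force: 0.0
```

```bash
python3 go.py -105 -1 178 -105 -1 25
python3 - <<'E'
from h import *
from fit import W
c,M=cam('wrist');im=capture('wrist');cv2.imwrite('pics/w2.png',im)
x=np.load('press.npy')
for n,p in dict(blue=(-20.75,-139.6,57),red=(60.75,-139.6,57),handle=(46,-113,112),tl=(-110,55,20),tr=(-110,-55,20),taila=(-70,22,28),tailb=(-70,-22,28)).items():print(n,proj(c,M,W(x,p)))
E
```

```text
t 4.4667 press tcp [ -21.2 -110.8  186.8] F [ 1.2 -0.2  1.3] w -0.0013885568398854591
d [ 83.6 110.    8.1] rot [0.005 0.016 0.003]
d [ 86.1 109.2 161.1] rot [0.005 0.016 0.003]
blue [287.80838028 183.57360861]
red [290.15942839 266.48894063]
handle [317.97350216 286.13955775]
tl [507.62632166  76.14692775]
tr [384.16801066  75.51853694]
taila [468.07491027 122.65234126]
tailb [419.49622053 122.44921996]
```

View pics/w2.png

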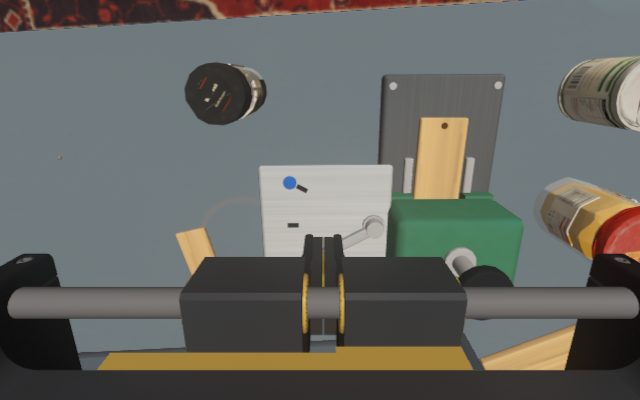

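The lever now points to the red side. The feed table corners at (382,74) and (504,74) match predictions within 3 px. The tag's tail is at v=118, about press x -74.

Request:
servo_tool --deltas '[{"tx": 40, "ty": 0, "tz": 0, "ax": 0, "ay": 0, "az": 0, "claw": 0}, {"tx": 75, "ty": 30, "tz": 6, "ax": 0, "ay": 0, "az": 0, "claw": 0}, {"tx": 86, "ty": 65, "tz": 6, "ax": 0, "ay": 0, "az": 0, "claw": 0}, {"tx": 87, "ty": 100, "tz": 6, "ax": 0.005, "ay": 0.016, "az": 0, "claw": 0}, {"tx": 87, "ty": 110, "tz": 40, "ax": 0.005, "ay": 0.016, "az": 0, "claw": 0}, {"tx": 88, "ty": 110, "tz": 75, "ax": 0.005, "ay": 0.016, "az": 0, "claw": 0}, {"tx": 88, "ty": 110, "tz": 110, "ax": 0.005, "ay": 0.016, "az": 0, "claw": 0}, {"tx": 88, "ty": 110, "tz": 130, "ax": 0.005, "ay": 0.016, "az": 0, "claw": 0}, {"tx": 88, "ty": 110, "tz": 138, "ax": 0.005, "ay": 0.016, "az": 0, "claw": 0}, {"tx": 88, "ty": 110, "tz": 138, "ax": 0.005, "ay": 0.016, "az": 0, "claw": 0}]'

```text
time_s: 5.35
tcp_pos: [0.4363, 0.1923, 0.0388]
ee_rot: [[-0.998, 0.059, -0.019], [0.059, 0.998, -0.007], [0.018, -0.008, -1.0]]
wrist_force: [0.2, -0.5, 0.3]
gripper_width: 0.005
gripper_force: 0.0
```

```bash
python3 go.py -105 -1 24.5 -64 -1 24.5
```

```text
t 5.35 press tcp [-113.4   -3.1   38.8] F [ 0.2 -0.5  0.3] w 0.005467052795942012
d [-8.7  2.2 14.1] rot [-0.008 -0.018  0.   ]
d [-49.7   2.1  13.4] rot [-0.008 -0.018  0.   ]
```

Request:
servo_tool --deltas '[{"tx": -4, "ty": 2, "tz": 8, "ax": -0.008, "ay": -0.018, "az": 0, "claw": 0}, {"tx": -9, "ty": 2, "tz": 13, "ax": -0.008, "ay": -0.018, "az": 0, "claw": 0}, {"tx": -14, "ty": 2, "tz": 14, "ax": -0.008, "ay": -0.018, "az": 0, "claw": 0}, {"tx": -19, "ty": 2, "tz": 14, "ax": -0.008, "ay": -0.018, "az": 0, "claw": 0}, {"tx": -24, "ty": 2, "tz": 14, "ax": -0.008, "ay": -0.018, "az": 0, "claw": 0}, {"tx": -29, "ty": 2, "tz": 14, "ax": -0.008, "ay": -0.018, "az": 0, "claw": 0}, {"tx": -34, "ty": 2, "tz": 14, "ax": -0.008, "ay": -0.018, "az": 0, "claw": 0}, {"tx": -38, "ty": 2, "tz": 14, "ax": -0.008, "ay": -0.018, "az": 0, "claw": 0}, {"tx": -42, "ty": 2, "tz": 14, "ax": -0.008, "ay": -0.018, "az": 0, "claw": 0}]'

```text
time_s: 6.1
tcp_pos: [0.479, 0.1923, 0.0263]
ee_rot: [[-0.998, 0.059, 0.002], [0.059, 0.998, 0.003], [-0.002, 0.003, -1.0]]
wrist_force: [-0.1, 0.9, 0.7]
gripper_width: 0.005
gripper_force: 0.1
```

```bash
python3 go.py -64 -1 24.5
```

```text
t 6.1 press tcp [-70.8  -0.6  26.3] F [-0.1  0.9  0.7] w 0.0050138292426553325
d [-6.8 -0.5  1.8] rot [0.003 0.002 0.   ]
```

Request:
servo_tool --deltas '[{"tx": 0, "ty": 0, "tz": 2, "ax": 0, "ay": 0, "az": 0, "claw": 0}, {"tx": -3, "ty": 0, "tz": 2, "ax": 0, "ay": 0, "az": 0, "claw": 0}, {"tx": -5, "ty": 0, "tz": 2, "ax": 0, "ay": 0, "az": 0, "claw": 0}]'

```text
time_s: 6.35
tcp_pos: [0.4828, 0.1916, 0.0238]
ee_rot: [[-0.998, 0.059, 0.0], [0.059, 0.998, 0.002], [-0.0, 0.002, -1.0]]
wrist_force: [-4.6, 0.1, 2.2]
gripper_width: 0.006
gripper_force: 2.3
```

Request:
servo_tool --deltas '[{"tx": -2, "ty": 0, "tz": 0, "ax": 0, "ay": 0, "az": 0, "claw": 0}, {"tx": -3, "ty": 0, "tz": 0, "ax": 0, "ay": 0, "az": 0, "claw": 0}]'

```text
time_s: 6.52
tcp_pos: [0.4832, 0.1908, 0.0237]
ee_rot: [[-0.998, 0.06, -0.005], [0.06, 0.998, -0.0], [0.005, -0.0, -1.0]]
wrist_force: [-11.5, 3.9, 6.9]
gripper_width: 0.007
gripper_force: 6.2
```

```bash
python3 go.py -64 -1 24.5
```

```text
t 6.5167 press tcp [-66.5  -1.8  23.7] F [-11.5   3.9   6.9] w 0.006914923663357948
d [-2.5  0.8 -0.9] rot [-0.    -0.005 -0.001]
```

Request:
servo_tool --deltas '[{"tx": 10, "ty": 0, "tz": 0, "ax": 0, "ay": 0, "az": 0, "claw": 0}, {"tx": 35, "ty": 0, "tz": -10, "ax": 0, "ay": 0, "az": 0, "claw": 0}, {"tx": 40, "ty": 0, "tz": -45, "ax": 0, "ay": 0, "az": 0, "claw": 0}, {"tx": 40, "ty": 0, "tz": -85, "ax": 0, "ay": 0, "az": 0, "claw": 0}, {"tx": 40, "ty": 0, "tz": -125, "ax": 0, "ay": 0, "az": 0, "claw": 0}, {"tx": 40, "ty": 0, "tz": -160, "ax": 0, "ay": 0, "az": 0, "claw": 0}, {"tx": 40, "ty": 0, "tz": -160, "ax": 0, "ay": 0, "az": 0, "claw": 0}, {"tx": 40, "ty": 0, "tz": -160, "ax": 0, "ay": 0, "az": 0, "claw": 0}]'

```text
time_s: 7.18
tcp_pos: [0.4469, 0.1948, 0.1864]
ee_rot: [[-0.998, 0.059, 0.007], [0.059, 0.998, 0.007], [-0.007, 0.008, -1.0]]
wrist_force: [-0.3, -0.6, -1.8]
gripper_width: 0.004
gripper_force: 0.0
```

```bash
python3 go.py 35 0 190 35 0 150
python3 - <<'E'
from h import *
from fit import W
x=np.load('press.npy');ims=[]
pts=dict(blue=(-20.75,-139.6,57),red=(60.75,-139.6,57),handle=(46.4,-113.3,112),tl=(-110,55,20),tr=(-110,-55,20),taila=(-55,22,28),tailb=(-55,-22,28))
for n in ['scene','wrist']:
    c,M=cam(n);im=capture(n);q={k:proj(c,M,W(x,p)) for k,p in pts.items()}
    u,v=map(int,(q['taila']+q['red'])/2 if n=='scene' else (q['taila']+q['tailb'])/2);a=max(0,min(u-100,440));b=max(0,min(v-75,250))
    print(n,a,b,{k:np.round((w-[a,b])*4).tolist() for k,w in q.items()})
    cv2.imwrite(f'pics/{n}3.png',cv2.resize(im[b:b+150,a:a+200],None,fx=4,fy=4,interpolation=cv2.INTER_CUBIC))
E
```

```text
t 7.1833 press tcp [-102.9   -0.   186.4] F [-0.3 -0.6 -1.8] w 0.0037301518284761225
d [-1.38e+02 -1.00e-01 -2.60e+00] rot [0.008 0.007 0.001]
d [-137.7   -0.4   37.4] rot [0.008 0.007 0.001]
scene 250 154 {'blue': [550.0, 260.0], 'red': [478.0, 168.0], 'handle': [460.0, 131.0], 'tl': [315.0, 545.0], 'tr': [497.0, 468.0], 'taila': [324.0, 434.0], 'tailb': [395.0, 406.0]}
wrist 222 150 {'blue': [-198.0, 486.0], 'red': [-156.0, 773.0], 'handle': [-137.0, 902.0], 'tl': [630.0, 76.0], 'tr': [171.0, 76.0], 'taila': [490.0, 301.0], 'tailb': [311.0, 301.0]}
```

View pics/scene3.png

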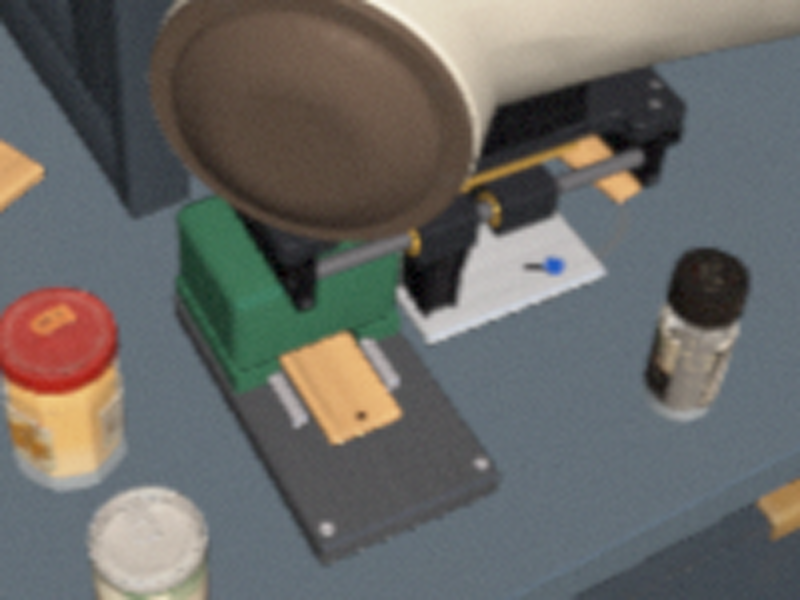

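View pics/wrist3.png

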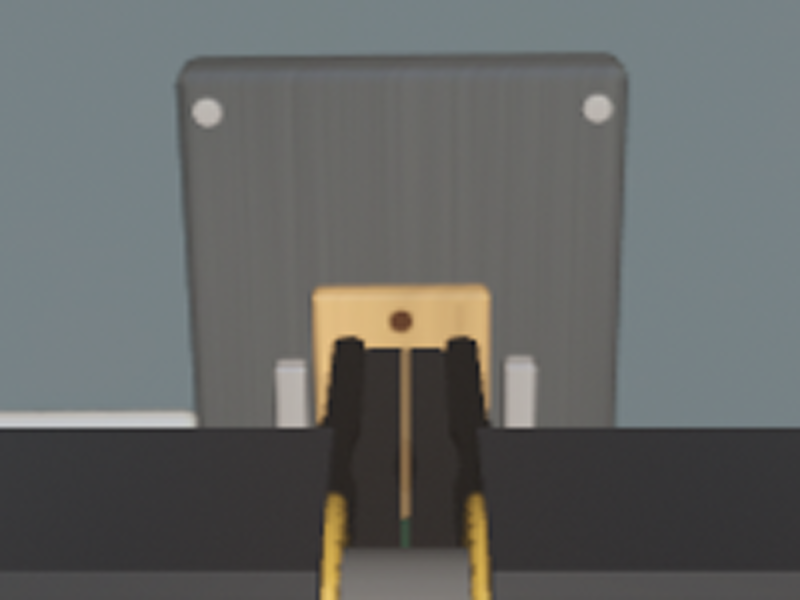

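The tag's tail edge is at v=288 and the fence ends at v≈365, about 19–20 mm apart, so the tag is home and straight. The jars and tin have not moved. Now the plunger.

Request:
servo_tool --deltas '[{"tx": -38, "ty": 0, "tz": 0, "ax": 0.008, "ay": 0.007, "az": 0, "claw": 0}, {"tx": -76, "ty": 0, "tz": 0, "ax": 0.008, "ay": 0.007, "az": 0, "claw": 0}, {"tx": -112, "ty": 0, "tz": 0, "ax": 0.008, "ay": 0.007, "az": 0, "claw": 0}, {"tx": -138, "ty": 0, "tz": 5, "ax": 0.008, "ay": 0.007, "az": 0, "claw": 0}, {"tx": -138, "ty": 0, "tz": 20, "ax": 0.008, "ay": 0.007, "az": 0, "claw": 0}, {"tx": -138, "ty": 0, "tz": 30, "ax": 0.008, "ay": 0.007, "az": 0, "claw": 0}, {"tx": -138, "ty": 0, "tz": 35, "ax": 0.008, "ay": 0.007, "az": 0, "claw": 0}, {"tx": -138, "ty": 0, "tz": 35, "ax": 0.008, "ay": 0.007, "az": 0, "claw": 0}]'

```text
time_s: 7.95
tcp_pos: [0.5823, 0.1849, 0.1469]
ee_rot: [[-0.998, 0.059, -0.01], [0.059, 0.998, -0.008], [0.009, -0.008, -1.0]]
wrist_force: [0.8, 0.0, -0.2]
gripper_width: 0.005
gripper_force: 0.0
```

```bash
python3 go.py 35 0 145 35 0 133
```

```text
t 7.95 press tcp [ 32.8  -1.8 146.9] F [ 0.8  0.  -0.2] w 0.004630515429718991
d [-2.2  1.8  1.8] rot [-0.008 -0.009  0.001]
d [-2.3  1.9 13.8] rot [-0.008 -0.009  0.001]
```

Verify contact first, then descend slowly while watching the force.

Request:
servo_tool --deltas '[{"tx": -2, "ty": 2, "tz": 2, "ax": -0.004, "ay": -0.004, "az": 0, "claw": 0}, {"tx": -2, "ty": 2, "tz": 4, "ax": -0.004, "ay": -0.004, "az": 0, "claw": 0}, {"tx": -2, "ty": 2, "tz": 6, "ax": -0.004, "ay": -0.004, "az": 0, "claw": 0}, {"tx": -2, "ty": 2, "tz": 8, "ax": -0.004, "ay": -0.004, "az": 0, "claw": 0}]'

```text
time_s: 8.28
tcp_pos: [0.5861, 0.1881, 0.1425]
ee_rot: [[-0.998, 0.058, 0.001], [0.058, 0.998, 0.0], [-0.001, 0.0, -1.0]]
wrist_force: [-0.8, 0.8, 2.7]
gripper_width: 0.003
gripper_force: 1.6
```

Request:
servo_tool --deltas '[{"tx": 0, "ty": 0, "tz": 2, "ax": 0, "ay": 0, "az": 0, "claw": 0}, {"tx": 0, "ty": 0, "tz": 4, "ax": 0, "ay": 0, "az": 0, "claw": 0}, {"tx": 0, "ty": 0, "tz": 6, "ax": 0, "ay": 0, "az": 0, "claw": 0}]'

```text
time_s: 8.53
tcp_pos: [0.5862, 0.1881, 0.1359]
ee_rot: [[-0.998, 0.059, 0.0], [0.059, 0.998, 0.0], [0.0, 0.0, -1.0]]
wrist_force: [-0.8, 1.7, 4.9]
gripper_width: 0.006
gripper_force: 2.1
```

Request:
servo_tool --deltas '[{"tx": 0, "ty": 0, "tz": 1.5, "ax": 0, "ay": 0, "az": 0, "claw": 0}, {"tx": 0, "ty": 0, "tz": 3, "ax": 0, "ay": 0, "az": 0, "claw": 0}, {"tx": 0, "ty": 0, "tz": 4, "ax": 0, "ay": 0, "az": 0, "claw": 0}]'

```text
time_s: 8.78
tcp_pos: [0.5862, 0.188, 0.1315]
ee_rot: [[-0.998, 0.059, -0.0], [0.059, 0.998, -0.0], [0.0, -0.0, -1.0]]
wrist_force: [-1.9, 2.4, 5.4]
gripper_width: 0.005
gripper_force: 2.4
```

Request:
servo_tool --deltas '[{"tx": 0, "ty": 0, "tz": 1.5, "ax": 0, "ay": 0, "az": 0, "claw": 0}, {"tx": 0, "ty": 0, "tz": 3, "ax": 0, "ay": 0, "az": 0, "claw": 0}]'

```text
time_s: 8.95
tcp_pos: [0.5863, 0.1879, 0.1285]
ee_rot: [[-0.998, 0.059, -0.0], [0.059, 0.998, -0.0], [0.0, -0.0, -1.0]]
wrist_force: [-1.8, 2.8, 5.3]
gripper_width: 0.004
gripper_force: 2.6
```

Request:
servo_tool --deltas '[{"tx": 0, "ty": 0, "tz": 1, "ax": 0, "ay": 0, "az": 0, "claw": 0}, {"tx": 0, "ty": 0, "tz": 2, "ax": 0, "ay": 0, "az": 0, "claw": 0}]'

```text
time_s: 9.12
tcp_pos: [0.5864, 0.1879, 0.1269]
ee_rot: [[-0.998, 0.059, -0.0], [0.059, 0.998, -0.001], [0.0, -0.001, -1.0]]
wrist_force: [-3.9, 2.9, 9.1]
gripper_width: 0.004
gripper_force: 4.6
```

Request:
servo_tool --deltas '[{"tx": 0, "ty": 0, "tz": 1, "ax": 0, "ay": 0, "az": 0, "claw": 0}, {"tx": 0, "ty": 0, "tz": 2, "ax": 0, "ay": 0, "az": 0, "claw": 0}]'

```text
time_s: 9.28
tcp_pos: [0.5864, 0.1878, 0.126]
ee_rot: [[-0.998, 0.058, 0.0], [0.058, 0.998, -0.001], [-0.0, -0.001, -1.0]]
wrist_force: [-5.1, 3.4, 13.3]
gripper_width: 0.002
gripper_force: 6.9
```

Request:
servo_tool --deltas '[{"tx": 0, "ty": 0, "tz": 1, "ax": 0, "ay": 0, "az": 0, "claw": 0}, {"tx": 0, "ty": 0, "tz": 1, "ax": 0, "ay": 0, "az": 0, "claw": 0}, {"tx": 0, "ty": 0, "tz": 1, "ax": 0, "ay": 0, "az": 0, "claw": 0}, {"tx": 0, "ty": 0, "tz": 1, "ax": 0, "ay": 0, "az": 0, "claw": 0}]'

```text
time_s: 9.62
tcp_pos: [0.5864, 0.1879, 0.1259]
ee_rot: [[-0.998, 0.058, 0.001], [0.058, 0.998, -0.0], [-0.001, -0.0, -1.0]]
wrist_force: [-5.3, 2.3, 13.8]
gripper_width: 0.003
gripper_force: 7.2
```

Request:
servo_tool --deltas '[{"tx": 0, "ty": 0, "tz": 0, "ax": 0, "ay": 0, "az": 0, "claw": 0}, {"tx": 0, "ty": 0, "tz": 0, "ax": 0, "ay": 0, "az": 0, "claw": 0}, {"tx": 0, "ty": 0, "tz": 0, "ax": 0, "ay": 0, "az": 0, "claw": 0}, {"tx": 0, "ty": 0, "tz": 0, "ax": 0, "ay": 0, "az": 0, "claw": 0}, {"tx": 0, "ty": 0, "tz": 0, "ax": 0, "ay": 0, "az": 0, "claw": 0}]'

```text
time_s: 10.03
tcp_pos: [0.5864, 0.1879, 0.1259]
ee_rot: [[-0.998, 0.058, 0.001], [0.058, 0.998, -0.0], [-0.001, -0.0, -1.0]]
wrist_force: [-6.2, 2.0, 14.0]
gripper_width: 0.006
gripper_force: 7.1
```

Request:
servo_tool --deltas '[{"tx": 0, "ty": 0, "tz": 1.2, "ax": 0, "ay": 0, "az": 0, "claw": 0}, {"tx": 0, "ty": 0, "tz": 1.2, "ax": 0, "ay": 0, "az": 0, "claw": 0}, {"tx": 0, "ty": 0, "tz": 1.2, "ax": 0, "ay": 0, "az": 0, "claw": 0}, {"tx": 0, "ty": 0, "tz": 1.2, "ax": 0, "ay": 0, "az": 0, "claw": 0}, {"tx": 0, "ty": 0, "tz": 1.2, "ax": 0, "ay": 0, "az": 0, "claw": 0}, {"tx": 0, "ty": 0, "tz": 1.2, "ax": 0, "ay": 0, "az": 0, "claw": 0}, {"tx": 0, "ty": 0, "tz": 1.2, "ax": 0, "ay": 0, "az": 0, "claw": 0}]'

```text
time_s: 10.62
tcp_pos: [0.5865, 0.1879, 0.1254]
ee_rot: [[-0.998, 0.058, 0.001], [0.058, 0.998, -0.0], [-0.001, -0.0, -1.0]]
wrist_force: [-7.1, 2.8, 17.4]
gripper_width: 0.004
gripper_force: 8.5
```

Request:
servo_tool --deltas '[{"tx": 0, "ty": 0, "tz": -5, "ax": 0, "ay": 0, "az": 0, "claw": 0}, {"tx": 0, "ty": 0, "tz": -12, "ax": 0, "ay": 0, "az": 0, "claw": 0}, {"tx": 0, "ty": 0, "tz": -20, "ax": 0, "ay": 0, "az": 0, "claw": 0}, {"tx": 0, "ty": 0, "tz": -30, "ax": 0, "ay": 0, "az": 0, "claw": 0}, {"tx": 0, "ty": 0, "tz": -60, "ax": 0, "ay": 0, "az": 0, "claw": 0}, {"tx": 15, "ty": 0, "tz": -95, "ax": 0, "ay": 0, "az": 0, "claw": 0}, {"tx": 40, "ty": 0, "tz": -115, "ax": 0, "ay": 0, "az": 0, "claw": 0}, {"tx": 80, "ty": -10, "tz": -115, "ax": 0, "ay": 0, "az": 0, "claw": 0}, {"tx": 110, "ty": -30, "tz": -115, "ax": 0, "ay": 0, "az": 0, "claw": 0}, {"tx": 120, "ty": -60, "tz": -115, "ax": 0, "ay": 0, "az": 0, "claw": 0}, {"tx": 120, "ty": -60, "tz": -115, "ax": 0, "ay": 0, "az": 0, "claw": 0}, {"tx": 120, "ty": -60, "tz": -115, "ax": 0, "ay": 0, "az": 0, "claw": 0}]'

```text
time_s: 11.62
tcp_pos: [0.4618, 0.1332, 0.2375]
ee_rot: [[-0.998, 0.061, -0.002], [0.061, 0.998, -0.002], [0.001, -0.002, -1.0]]
wrist_force: [0.6, -0.1, 0.1]
gripper_width: -0.0
gripper_force: 0.0
```

```bash
python3 - <<'E'
from h import *
from fit import W
x=np.load('press.npy');c,M=cam('wrist');im=capture('wrist');cv2.imwrite('pics/w4.png',im)
cv2.imwrite('pics/s4.png',capture('side'))
for k,p in dict(red=(60.75,-139.6,57),cap=(35,0,145),handle=(46.4,-113.3,112),taila=(-55,22,28)).items():print(k,np.round(proj(c,M,W(x,p))),np.round(proj(*cam('side'),W(x,p))))
cv2.imwrite('pics/both4.png',np.vstack([im[100:400],cv2.imread('pics/s4.png')[100:400]]))
E
```

```text
red [253. 296.] [353. 194.]
cap [392. 330.] [324. 198.]
handle [268. 316.] [352. 182.]
taila [397. 191.] [352. 266.]
```

View pics/both4.png

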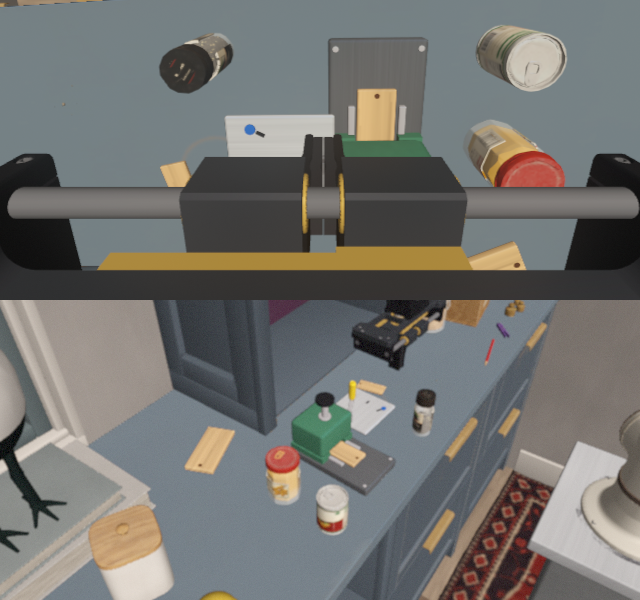

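In the side view the handle top is at (352,182) and the plunger cap at (325,198), both on their predicted places for lever in the red notch and plunger up. The tag is home and the bystanders are undisturbed. Handing in.

```bash
python3 -c "
from station import *
print(finish_job())"
```

```text
the job is handed in; nothing more can be done
None
```

I handed the job in at about 12 s: the tag is home against the stop, the lever is in the red notch, and the plunger was held on its inner stop at about 14–17 N for over half a second, then sprang back up. The hand-in call returned no verdict.

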